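Put the lens back in the stand magnifier

TASK

Two round lenses in metal rims lie on the sewing-room bench beside a three-legged stand magnifier that has lost its lens. Pick up the larger lens and lower it into the stand, so that it lies flat between the three stops, bearing on all three ledges without rocking, and let go of it; do not drop it in, and leave the smaller lens where it lies.

Things in the scene. Friction and masses are not known exactly. Their poses are not given: they have to be found in the camera images.
- lens: the larger lens: clear glass in a dark steel rim, a plain disc 56 mm in diameter and 20 mm thick (about 0.12 kg), lying flat on the bench. Origin at the disc's centre (10 mm above the bench); z along the disc's axis. It is the same all round and either way up.
- lens_small: the smaller lens, not wanted: the same build, 36 mm in diameter and 20 mm thick, lying flat on the bench. Origin at the disc's centre.
- stand: grey three-legged stand, fixed: a foot ring of radius 41 to 55 mm, 8 mm high, and three legs 14 mm wide. Origin on the bench at the ring's centre, z up. From above the legs stand at 0 (its +x), +135 and -135 degrees; the sides at +y and -y are open for fingers above the foot ring. Leg tops reach 53 mm above the bench, at 33 to 52 mm radius.
- seat (a point): the stand's seat: centre of the plane of the three ledges, 40 mm above the bench over the stand's origin, axes as the stand's. Ledges reach from 13 mm radius out to the stops, whose inner faces are at 33 mm radius, sloping outward to 38 mm at the top, 13 mm above the seat. The larger lens has 5 mm play each way; seated, its centre is 10 mm above this point.
Not all that is in view belongs to the job. What is shaped like the stand but pink is not meant.

How it is judged (in metres and radians):
At the end, for the whole second after the job is handed in: The larger lens rests in the stand on all three ledges, released and at rest: its centre within 15 mm of the stand's axis, 47.5 to 52 mm above the bench, its faces level within 0.04 rad (2.3 degrees), its weight on the stand. The smaller lens has not been moved by more than 30 mm at any time (horizontal distance between lens and stand below 0.015 m and z of lens in the frame of stand between 0.0475 and 0.052 m and angle between the z axis of lens and the z axis of stand, either way round below 0.04 rad and contact force between lens and stand above 0.3 N and linear speed of lens below 0.02 m/s and angular speed of lens below 0.2 rad/s); the robot touches nothing.
It fails at once if the smaller lens is moved by more than 30 mm (distance of lens_small from where it was at the start of the episode above 0.03 m).
It fails at once if the lens is dropped into the stand from more than about 2 cm (it moves faster than 0.6 m/s among the ledges and stops) (horizontal distance between lens and stand below 0.04 m and z of lens in the frame of stand between 0.03 and 0.065 m and linear speed of lens above 0.6 m/s).
It also fails if it takes over 35 s, if anything falls off the work surface, if the arm or the gripper's body presses on something with over 40 N, if the wrist force passes 120 N, or if a joint passes its speed limit or range.

ROBOT

A 7-joint arm with a two-finger parallel gripper is mounted at the origin on the work surface. World frame = base frame: x ahead of the robot, y to its left, z up, the work surface at z = 0. Lengths are in m, angles in degrees, forces in N, time in s.
With the tool pointing down it reaches from about 0.425 to 1.025 m from the base axis. Payload 9.4 kg.
Tool frame: the origin (TCP) lies midway between the tips of the shut fingers; the grasp point (between the pads) lies 19 mm behind it; z points along the fingers, y is the line along which they close (so a half turn about z gives the same grasp; the last joint's range is limited). The gripper opens to 93 mm and grips with 3 to 60 N. Pads are 15 mm wide; open, the fingers measure 128 mm over their backs; the gripper's body (75 mm by 188 mm) begins 65 mm behind the grasp point.
Start: joints at [72.611, 34.337, -0.143, 91.639, 0.103, 54.024, -4.572], TCP at [0.163, -0.706, 0.219] pointing down, gripper open.
Joint ranges: [-147.43, 147.43], [-19.82, 112.94], [-74.19, 73.91], [6.32, 146.72], [-59.91, 239.91], [6.04, 106.73], [-150.56, 150.56]. Speed limits (degrees/s): [127.2, 127.2, 172.46, 172.46, 180, 180, 180].

INTERFACE

Orientations are given as a 3x3 rotation matrix whose columns are the frame's x, y, z axes.
In Python, from workcell import robot gives the robot as it stands.
- The arm moves only by the tool send_rows, never from a script. Its argument "rows" is a list of rows, each a list of 3 entries, a list of its own where there are three numbers: the turn, a rotation vector about the tool's x, y, z in units of pi/2 rad (1.0 is pi/2 rad), then the shift along the tool's x, y, z in units of 300 mm (1.0 is 300 mm), then the closure, from 0 (fully open) to 1 (shut). In form: [[[rx, ry, rz], [dx, dy, dz], grip], ...]. A call has 1 to 8 rows; each row is the pose to reach, as a shift and turn from the pose commanded when the call began, along the tool's axes at that moment; what a row does not reach only later rows make up. A row lasts 1/10 s, in which the tool goes at most 50 mm and 8.59 degrees, less where a joint would pass 70% of its speed; a pose out of reach is approached as far as the arm can. A call with a number of a shift or a turn outside -1 to 1 is refused whole. A call with a gripper value outside its range is refused whole. The fingers move at their own pace and stop on an object; "grip_force" is the grip in N (left out, the last holds). Time passes only in rows, so rows that repeat a pose let the fingers close. It gives the time, the measured TCP pose, the force, the opening and the grip force at its end, in the units of the state.
- robot.get_state(): the state, without advancing time (a new reading comes with each control period).
- robot.read_camera(name): name is "side" or "top"; returns a dict with "img" (420x560x3 uint8, blue, green, red), "fx", "fy", "cx", "cy" (pixels), "pose" (4x4, takes a point from camera to world coordinates). Camera axes: x right, y up, looking along -z (the intrinsics and any distortion apply to the point x, -y, -z); pixel columns grow to the right and rows downward; lengths in m; the calibration is good to about 2 mm. A picture is of the moment at which its call begins. There is no depth.
- robot.finish_job(): hands the job in; it is judged then, once.
The state is a dict: "clock": time; "joint_positions": joint angles; "joint_vel": joint speeds; "joint_efforts": joint torques, N m; "eef_pos": TCP position; "orientation": TCP orientation; "force": force on the tool from outside, world axes, zero at the start; "ft_torque": the same for the moment, N m; "gripper_width": finger opening in m; "finger_force": force on a finger pad.
Only numpy, scipy, OpenCV 4.12 (cv2) and the standard library are available. Lean on these libraries where they do the work, as an engineer would, in place of code of your own. Each camera call takes 0.05 s, during which the arm holds its last target. There are 200 camera calls.

## Working session

There is one attempt and no reset: what is moved stays moved. The work goes in short steps, Python scripts to look and compute and a tool call to move; the robot and the scene stay as the last step left them, time stands still between calls to the robot, and variables do not carry over. Pictures are saved under pics/ and viewed, at most 10 in all, crops included, and the job is handed in when it is done.

Besides the shell and the picture viewer there is one more tool, called after ">>>" by a JSON object that holds its "name" and its "arguments", one argument or row to a line. send_rows: Moves the arm, as the interface text tells. Its arguments: {"type":"object","properties":{"rows":{"type":"array","items":{"type":"array"}},"grip_force":{"type":"number"}},"required":["rows"]}

```bash
mkdir -p pics; python3 - <<'E'
from workcell import robot
import cv2,numpy as np
np.set_printoptions(precision=4,suppress=True)
s=robot.get_state();print(s['clock'],s['eef_pos'],s['orientation'],s['gripper_width'],s['force'])
for n in('top','side'):
    c=robot.read_camera(n);cv2.imwrite(f'pics/{n}0.png',c['img']);print(n,{k:v for k,v in c.items() if k!='img'})
E
```

```text
0.0 [ 0.1629 -0.706   0.2178] [[ 0.9744  0.2249 -0.0005]
 [ 0.2249 -0.9744  0.0015]
 [-0.0002 -0.0016 -1.    ]] 0.0932954663388828 [-0.414  -0.6177 -0.8415]
top {'fx': 465.9347331251072, 'fy': 465.9347331251072, 'cx': 281.1683545597005, 'cy': 214.12483492823074, 'pose': array([[ 0.0207,  0.9961, -0.0854,  0.3924],
       [-0.9998,  0.0207, -0.0007, -0.0249],
       [ 0.0011,  0.0854,  0.9963,  0.942 ],
       [ 0.    ,  0.    ,  0.    ,  1.    ]])}
side {'fx': 421.35845250262105, 'fy': 421.35845250262105, 'cx': 288.18571345170847, 'cy': 216.06711732117816, 'pose': array([[ 0.9771,  0.1389, -0.1609,  0.3442],
       [-0.2125,  0.6271, -0.7494, -0.6564],
       [-0.0032,  0.7664,  0.6423,  0.5695],
       [ 0.    ,  0.    ,  0.    ,  1.    ]])}
```

View pics/top0.png

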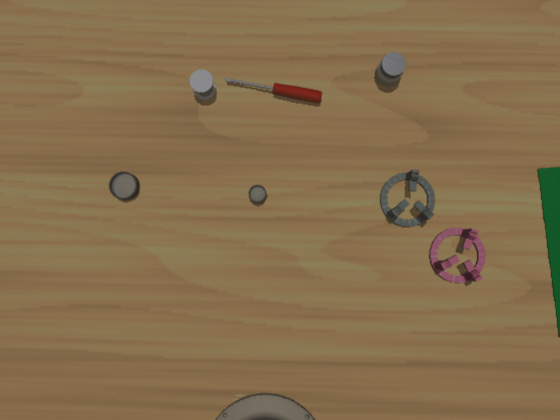

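View pics/side0.png

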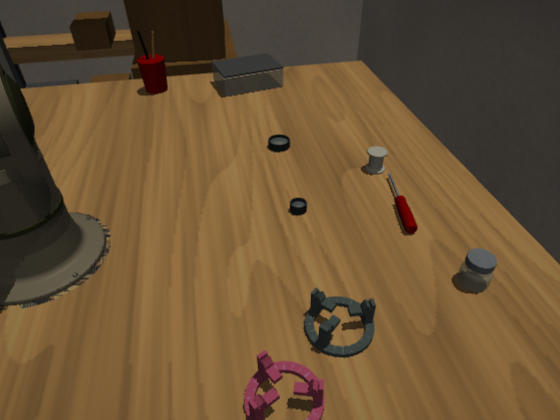

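Candidates in the top view:
- **Discs:** (124,186) is the larger dark rim, (258,194) the smaller lens. (202,82) is a thread reel and (392,66) a jar.
- **Stands:** grey at (407,200), pink at (457,255).

I choose the disc at (124,186) and the grey stand at (407,200), and will check both in one crop while measuring.

```bash
cat > h.py <<'E'
from workcell import robot
import cv2,numpy as np
np.set_printoptions(precision=4,suppress=True)
def ray(c,uv):
    d=np.array([(uv[0]-c['cx'])/c['fx'],-(uv[1]-c['cy'])/c['fy'],-1.])
    return c['pose'][:3,3],c['pose'][:3,:3]@d
def onz(c,uv,z):
    o,d=ray(c,uv);return o+d*(z-o[2])/d[2]
def hull(c,mask,z):
    k,_=cv2.findContours(mask,cv2.RETR_EXTERNAL,cv2.CHAIN_APPROX_NONE)
    k=max(k,key=cv2.contourArea)
    return k,np.array([onz(c,p[0],z)[:2] for p in cv2.convexHull(k)])
E
python3 - <<'E'
from h import *
for n,rois in(('top',dict(lens=(100,162,50,50),small=(240,176,36,36),stand=(374,164,66,70))),('side',dict(lens=(262,128,36,28),small=(284,192,30,28),stand=(296,282,86,78)))):
    c=robot.read_camera(n);im=c['img'];hsv=cv2.cvtColor(im,cv2.COLOR_BGR2HSV)
    m=((hsv[...,1]<90)&~((hsv[...,0]>150)&(hsv[...,1]>60))|(hsv[...,2]<40)).astype(np.uint8)*255
    crops=[]
    for k,(x,y,w,h) in rois.items():
        mm=np.zeros_like(m);mm[y:y+h,x:x+w]=m[y:y+h,x:x+w]
        ct,P=hull(c,mm,0.020 if k!='stand' else 0.004)
        (cx,cy),r=cv2.minEnclosingCircle(P.astype(np.float32)*1000)
        e=cv2.fitEllipse(P.astype(np.float32)*1000)
        print(n,k,'area',cv2.contourArea(ct),'circle mm',cx,cy,r,'ell',np.round(e[0],1),np.round(e[1],1))
        if k!='small':
            a=cv2.resize(im[y:y+h,x:x+w],(390,390),interpolation=cv2.INTER_CUBIC);b=cv2.resize(mm[y:y+h,x:x+w],(390,390));crops.append(np.hstack([np.clip(a*1.6,0,255).astype(np.uint8),cv2.cvtColor(b,cv2.COLOR_GRAY2BGR)]))
    cv2.imwrite(f'pics/c_{n}.png',cv2.resize(np.vstack(crops),(600,600)))
E
```

```text
top lens area 616.5 circle mm 521.2852172851562 290.7969665527344 30.97104263305664 ell [522.2 291.6] [55.8 60.8]
top small area 244.0 circle mm 511.7264404296875 24.78928565979004 18.652029037475586 ell [511.8  24.6] [35.9 36.8]
top stand area 2386.5 circle mm 511.08172607421875 -282.52978515625 60.70261764526367 ell [ 510.6 -280.5] [113.3 117.7]
side lens area 269.0 circle mm 520.0980224609375 275.7501525878906 41.61958694458008 ell [519.6 277.1] [57.8 86.6]
side small area 215.0 circle mm 506.09405517578125 13.521909713745117 27.86847496032715 ell [507.9  12.8] [38.2 57.6]
side stand area 3520.0 circle mm 512.1590576171875 -264.35064697265625 71.27043151855469 ell [ 515.7 -259. ] [118.7 158.6]
```

View pics/c_top.png

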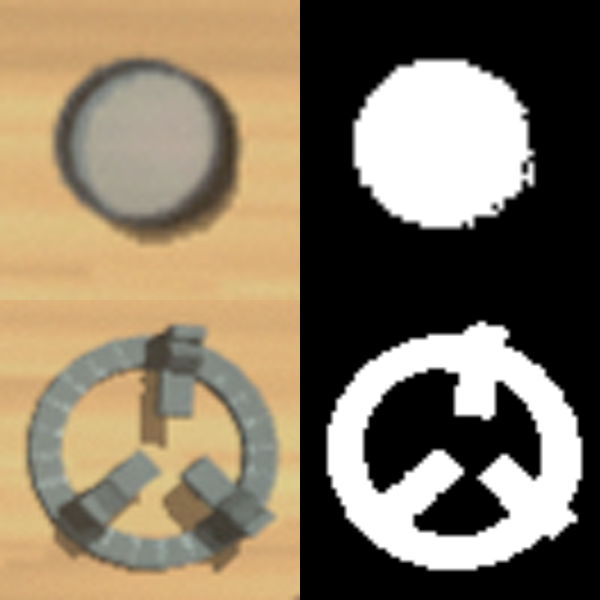

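The crop confirms it: a wide dark-rimmed glass disc (60 mm class) at about (124,186), and a grey three-legged ring at about (407,200) with its single leg pointing up. Next I refine the stand centre and yaw, and the glass centre.

```bash
python3 - <<'E'
from h import *
from scipy.optimize import least_squares
c=robot.read_camera('top');im=c['img'];hsv=cv2.cvtColor(im,cv2.COLOR_BGR2HSV)
m=((hsv[...,1]<90)|(hsv[...,2]<40)).astype(np.uint8)*255
def sub(x,y,w,h):
    mm=np.zeros_like(m);mm[y:y+h,x:x+w]=m[y:y+h,x:x+w];return mm
for nm,r,z,R in(('lens',(100,162,50,50),.01,.028),('small',(240,176,36,36),.01,.018),('stand',(374,164,66,70),.004,.055)):
    mm=sub(*r);k,_=cv2.findContours(mm,cv2.RETR_EXTERNAL,cv2.CHAIN_APPROX_NONE);k=max(k,key=cv2.contourArea)
    P=np.array([onz(c,p[0],z)[:2] for p in k])
    s=least_squares(lambda q:np.hypot(*(P-q[:2]).T)-q[2],[*P.mean(0),R],loss='soft_l1',f_scale=.001);print(nm,s.x)
    if nm=='stand':C=s.x[:2];mm_s=mm
# glass centroid
b=np.zeros_like(m);x,y,w,h=100,162,50,50
g=(hsv[y:y+h,x:x+w,1]<70)&(hsv[y:y+h,x:x+w,2]>70);b[y:y+h,x:x+w]=g*255
M=cv2.moments(b,True);print('glass px',M['m10']/M['m00'],M['m01']/M['m00'],M['m00'],onz(c,(M['m10']/M['m00'],M['m01']/M['m00']),.02))
# ledges: mask points within 37 mm of axis on z=.04 plane relative to centre
ys,xs=np.nonzero(mm_s);P=np.array([onz(c,(u,v),.04)[:2] for u,v in zip(xs,ys)])-C
rr=np.hypot(*P.T);P=P[(rr<.026)];a=np.degrees(np.arctan2(P[:,1],P[:,0]))
print(np.histogram(a,bins=36,range=(-180,180)))
for a0 in(0,135,-135):
    d=(a-a0+180)%360-180;print(a0,d[abs(d)<40].mean(),(abs(d)<40).sum(), np.hypot(*P[abs(d)<40].T).min())
E
```

```text
lens [0.5239 0.2955 0.0285]
small [0.5131 0.0251 0.0178]
stand [ 0.5093 -0.2795  0.0558]
glass px 123.32567849686848 185.2651356993737 479.0 [0.5227 0.2919 0.02  ]
(array([ 2,  9, 12, 12, 13, 11,  2,  0,  0,  0,  0,  0,  0,  0,  0,  5, 13,
       11, 12, 12,  8,  2,  0,  0,  0,  0,  0,  0,  4, 10, 12, 11, 11,  4,
        0,  0]), array([-180., -170., -160., -150., -140., -130., -120., -110., -100.,
        -90.,  -80.,  -70.,  -60.,  -50.,  -40.,  -30.,  -20.,  -10.,
          0.,   10.,   20.,   30.,   40.,   50.,   60.,   70.,   80.,
         90.,  100.,  110.,  120.,  130.,  140.,  150.,  160.,  170.,
        180.]))
0 1.9418596555889622 63 0.011500510488967657
135 -4.826684359686214 52 0.013844492008803938
-135 -8.629553916498711 60 0.012215005115693076
```

>>> {"name": "send_rows", "arguments": {
  "rows": [
    [[0, 0, 0.178], [0.72, -0.56, 0], 0],
    [[0, 0, 0.178], [0.72, -0.56, 0], 0],
    [[0, 0, 0.178], [0.72, -0.56, 0], 0],
    [[0, 0, 0.178], [0.72, -0.56, 0], 0],
    [[0, 0, 0.178], [0.72, -0.56, 0], 0],
    [[0, 0, 0.178], [0.72, -0.56, 0], 0],
    [[0, 0, 0.178], [0.72, -0.56, 0], 0]
  ],
  "grip_force": 15
}}

```text
clock: 0.95
eef_pos: [0.3391, -0.4906, 0.2187]
orientation: [[0.999, -0.046, 0.001], [-0.046, -0.999, 0.001], [0.001, -0.001, -1.0]]
force: [-0.5, 0.9, 0.9]
gripper_width: 0.0929
finger_force: 0.0
```

>>> {"name": "send_rows", "arguments": {
  "rows": [
    [[0, 0, 0], [0.46, -0.86, 0], 0],
    [[0, 0, 0], [0.46, -0.86, 0], 0],
    [[0, 0, 0], [0.46, -0.86, 0], 0],
    [[0, 0, 0], [0.46, -0.86, 0], 0],
    [[0, 0, 0], [0.46, -0.86, 0], 0],
    [[0, 0, 0], [0.46, -0.86, 0], 0],
    [[0, 0, 0], [0.46, -0.86, 0], 0]
  ]
}}

```text
clock: 1.65
eef_pos: [0.4904, -0.239, 0.2186]
orientation: [[0.999, -0.045, 0.002], [-0.045, -0.999, 0.002], [0.001, -0.002, -1.0]]
force: [0.4, -0.1, 0.1]
gripper_width: 0.0929
finger_force: 0.0
```

>>> {"name": "send_rows", "arguments": {
  "rows": [
    [[0, 0, 0], [0.03, -0.9, 0], 0],
    [[0, 0, 0], [0.03, -0.9, 0], 0],
    [[0, 0, 0], [0.03, -0.9, 0], 0],
    [[0, 0, 0], [0.03, -0.9, 0], 0],
    [[0, 0, 0], [0.03, -0.9, 0], 0],
    [[0, 0, 0], [0.03, -0.9, 0], 0],
    [[0, 0, 0], [0.03, -0.9, 0], 0],
    [[0, 0, 0], [0.03, -0.9, 0], 0]
  ]
}}

```text
clock: 2.45
eef_pos: [0.5105, 0.0238, 0.2186]
orientation: [[0.999, -0.054, -0.0], [-0.054, -0.999, -0.001], [-0.0, 0.001, -1.0]]
force: [-0.1, 0.6, 0.2]
gripper_width: 0.0926
finger_force: 0.0
```

>>> {"name": "send_rows", "arguments": {
  "rows": [
    [[0, 0, 0], [0.03, -0.87, 0.3], 0],
    [[0, 0, 0], [0.03, -0.87, 0.3], 0],
    [[0, 0, 0], [0.03, -0.87, 0.3], 0],
    [[0, 0, 0], [0.03, -0.87, 0.3], 0],
    [[0, 0, 0], [0.03, -0.87, 0.3], 0],
    [[0, 0, 0], [0.03, -0.87, 0.3], 0],
    [[0, 0, 0], [0.03, -0.87, 0.3], 0],
    [[0, 0, 0], [0.03, -0.87, 0.3], 0]
  ]
}}

```text
clock: 3.25
eef_pos: [0.5339, 0.283, 0.1282]
orientation: [[0.998, -0.055, -0.0], [-0.055, -0.998, -0.002], [-0.0, 0.002, -1.0]]
force: [0.6, -0.1, 0.4]
gripper_width: 0.0929
finger_force: 0.0
```

>>> {"name": "send_rows", "arguments": {
  "rows": [
    [[0, 0, 0], [-0.037, -0.033, 0.1], 0],
    [[0, 0, 0], [-0.037, -0.033, 0.22], 0],
    [[0, 0, 0], [-0.037, -0.033, 0.3], 0],
    [[0, 0, 0], [-0.037, -0.033, 0.35], 0],
    [[0, 0, 0], [-0.037, -0.033, 0.38], 0],
    [[0, 0, 0], [-0.037, -0.033, 0.4], 0],
    [[0, 0, 0], [-0.037, -0.033, 0.41], 0],
    [[0, 0, 0], [-0.037, -0.033, 0.41], 0]
  ]
}}

```text
clock: 4.05
eef_pos: [0.5229, 0.2959, 0.006]
orientation: [[0.999, -0.053, 0.001], [-0.053, -0.999, 0.0], [0.0, -0.0, -1.0]]
force: [-0.6, 0.8, -0.8]
gripper_width: 0.0929
finger_force: 0.0
```

```bash
python3 - <<'E'
from h import *
a=robot.read_camera('side')['img'][90:190,220:340];b=robot.read_camera('top')['img'][130:230,70:190]
cv2.imwrite('pics/g1.png',np.vstack([np.clip(cv2.resize(i,(360,300),interpolation=2)*1.5,0,255).astype(np.uint8) for i in(a,b)]))
E
```

```text
(no output)
```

View pics/g1.png

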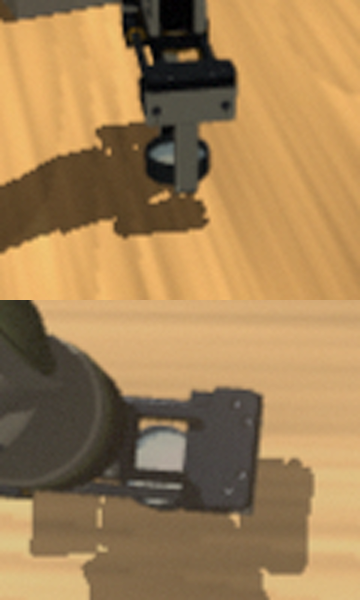

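The fingers straddle the lens: it sits at crop (178,160) with the near finger at (186,155), as parallax predicts for a centred grasp. Lower slightly and close.

>>> {"name": "send_rows", "arguments": {
  "rows": [
    [[0, 0, 0], [0, 0, 0.008], 0],
    [[0, 0, 0], [0, 0, 0.008], 0.2],
    [[0, 0, 0], [0, 0, 0.008], 0.4],
    [[0, 0, 0], [0, 0, 0.008], 0.6],
    [[0, 0, 0], [0, 0, 0.008], 0.6],
    [[0, 0, 0], [0, 0, 0.008], 0.6],
    [[0, 0, 0], [0, 0, 0.008], 0.6],
    [[0, 0, 0], [0, 0, 0.008], 0.6]
  ],
  "grip_force": 20
}}

```text
clock: 4.95
eef_pos: [0.5226, 0.2959, 0.0032]
orientation: [[0.999, -0.053, -0.0], [-0.053, -0.999, -0.0], [-0.0, 0.0, -1.0]]
force: [-1.0, 0.1, 0.2]
gripper_width: 0.0555
finger_force: 20.0
```

>>> {"name": "send_rows", "arguments": {
  "rows": [
    [[0, 0, 0], [0, 0, -0.05], 0.6],
    [[0, 0, 0], [0, 0, -0.12], 0.6],
    [[0, 0, 0], [0, 0, -0.2], 0.6],
    [[0, 0, 0], [0, 0, -0.28], 0.6],
    [[0, 0, 0], [0, 0, -0.36], 0.6],
    [[0, 0, 0], [0, 0, -0.44], 0.6],
    [[0, 0, 0], [0, 0, -0.48], 0.6],
    [[0, 0, 0], [0, 0, -0.5], 0.6]
  ]
}}

```text
clock: 5.75
eef_pos: [0.5228, 0.2961, 0.1549]
orientation: [[0.999, -0.053, 0.002], [-0.053, -0.999, 0.001], [0.002, -0.001, -1.0]]
force: [0.6, 0.9, -1.3]
gripper_width: 0.0555
finger_force: 20.0
```

>>> {"name": "send_rows", "arguments": {
  "rows": [
    [[0, 0, 0], [0, 0.08, 0], 0.6],
    [[0, 0, 0], [0, 0.2, 0], 0.6],
    [[0, 0, 0], [0, 0.34, 0], 0.6],
    [[0, 0, 0], [0, 0.48, 0], 0.6],
    [[0, 0, 0], [0, 0.62, 0], 0.6],
    [[0, 0, 0], [0, 0.76, 0], 0.6],
    [[0, 0, 0], [0, 0.87, 0], 0.6],
    [[0, 0, 0], [0, 0.95, 0], 0.6]
  ]
}}

```text
clock: 6.55
eef_pos: [0.5065, 0.0086, 0.1526]
orientation: [[0.998, -0.055, -0.002], [-0.055, -0.998, -0.001], [-0.002, 0.001, -1.0]]
force: [0.3, 0.3, -0.7]
gripper_width: 0.0555
finger_force: 20.0
```

>>> {"name": "send_rows", "arguments": {
  "rows": [
    [[0, 0, 0], [0, 0.1, 0], 0.6],
    [[0, 0, 0], [0, 0.22, 0], 0.6],
    [[0, 0, 0], [0, 0.36, 0], 0.6],
    [[0, 0, 0], [0, 0.5, 0], 0.6],
    [[0, 0, 0], [0, 0.64, 0], 0.6],
    [[0, 0, 0], [0, 0.78, 0], 0.6],
    [[0, 0, 0], [0, 0.88, 0], 0.6],
    [[0, 0, 0], [0, 0.94, 0], 0.6]
  ]
}}

```text
clock: 7.35
eef_pos: [0.4914, -0.2732, 0.1524]
orientation: [[0.998, -0.056, -0.001], [-0.056, -0.998, -0.0], [-0.001, 0.0, -1.0]]
force: [-0.1, 0.2, -0.7]
gripper_width: 0.0554
finger_force: 20.0
```

>>> {"name": "send_rows", "arguments": {
  "rows": [
    [[0, 0, 0], [0.058, 0.017, 0.03], 0.6],
    [[0, 0, 0], [0.058, 0.017, 0.08], 0.6],
    [[0, 0, 0], [0.058, 0.017, 0.14], 0.6],
    [[0, 0, 0], [0.058, 0.017, 0.19], 0.6],
    [[0, 0, 0], [0.058, 0.017, 0.22], 0.6],
    [[0, 0, 0], [0.058, 0.017, 0.24], 0.6],
    [[0, 0, 0], [0.058, 0.017, 0.25], 0.6],
    [[0, 0, 0], [0.058, 0.017, 0.25], 0.6]
  ]
}}

```text
clock: 8.15
eef_pos: [0.5097, -0.2762, 0.0781]
orientation: [[0.999, -0.053, -0.0], [-0.053, -0.999, 0.0], [-0.0, -0.0, -1.0]]
force: [-0.8, 0.9, -1.5]
gripper_width: 0.0555
finger_force: 20.0
```

```bash
python3 - <<'E'
from h import *
s=robot.get_state();print(s['clock'],s['eef_pos'],s['orientation'])
c=robot.read_camera('side');a=c['img'][250:370,270:410].copy()
a=np.clip(cv2.resize(a,(700,600),interpolation=2)*1.6,0,255).astype(np.uint8)
# reference marks: stand centre column ring circle at z=0 and seat-top circle r33 at z=.04 / r38 z=.053
def px(p):
    q=np.linalg.inv(c['pose'])@np.r_[p,1];return (c['fx']*q[0]/-q[2]+c['cx'],c['fy']*q[1]/q[2]+c['cy'])
def pt(p):
    u=px(p);return int((u[0]-270+.5)*5),int((u[1]-250+.5)*5)
t=np.radians(np.arange(0,360,6))
for r,z,C,col in((.055,.008,(.509,-.2792),(0,0,255)),(.038,.053,(.509,-.2792),(0,255,0)),(.028,s['eef_pos'][2]-.003,(s['eef_pos'][0]+.001,s['eef_pos'][1]),(255,0,255))):
    for q in t: cv2.circle(a,pt([C[0]+r*np.cos(q),C[1]+r*np.sin(q),z]),2,col,-1)
cv2.imwrite('pics/p1.png',a)
E
```

```text
8.15 [ 0.5097 -0.2762  0.0781] [[ 0.9986 -0.0527 -0.0003]
 [-0.0527 -0.9986  0.0001]
 [-0.0003 -0.0001 -1.    ]]
```

View pics/p1.png

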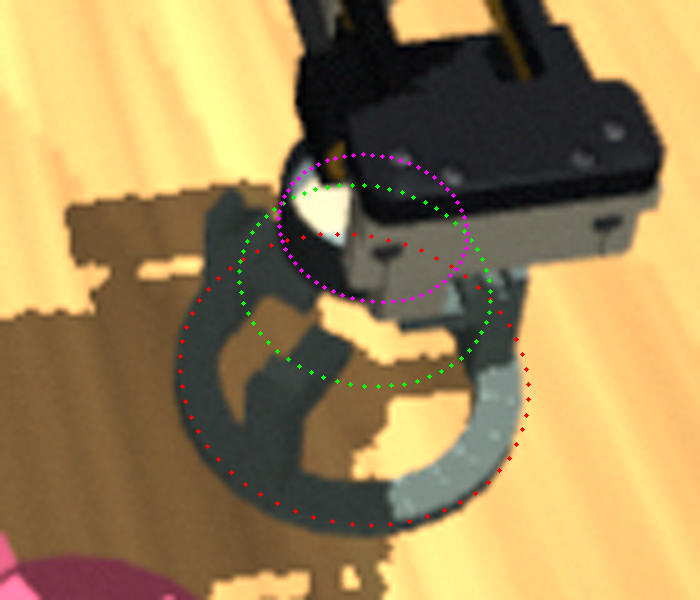

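The stand ring in the side view sits about 1.5 mm left of the red overlay. The lens matches its overlay, with its left edge at about x=281. So I shift 2.5 mm in x and y, then descend slowly.

>>> {"name": "send_rows", "arguments": {
  "rows": [
    [[0, 0, 0], [-0.008, 0.009, 0], 0.6],
    [[0, 0, 0], [-0.008, 0.009, 0.02], 0.6],
    [[0, 0, 0], [-0.008, 0.009, 0.04], 0.6],
    [[0, 0, 0], [-0.008, 0.009, 0.06], 0.6],
    [[0, 0, 0], [-0.008, 0.009, 0.075], 0.6],
    [[0, 0, 0], [-0.008, 0.009, 0.09], 0.6],
    [[0, 0, 0], [-0.008, 0.009, 0.097], 0.6],
    [[0, 0, 0], [-0.008, 0.009, 0.097], 0.6]
  ]
}}

```text
clock: 9.0
eef_pos: [0.5071, -0.2787, 0.0487]
orientation: [[0.999, -0.053, -0.001], [-0.053, -0.999, 0.0], [-0.001, -0.0, -1.0]]
force: [-0.9, 0.0, -1.8]
gripper_width: 0.0554
finger_force: 20.0
```

>>> {"name": "send_rows", "arguments": {
  "rows": [
    [[0, 0, 0], [0, 0, 0.004], 0.6],
    [[0, 0, 0], [0, 0, 0.008], 0.6],
    [[0, 0, 0], [0, 0, 0.012], 0.6],
    [[0, 0, 0], [0, 0, 0.015], 0.6],
    [[0, 0, 0], [0, 0, 0.015], 0.6]
  ]
}}

```text
clock: 9.5
eef_pos: [0.5071, -0.2788, 0.0445]
orientation: [[0.999, -0.053, -0.0], [-0.053, -0.999, 0.0], [-0.0, -0.0, -1.0]]
force: [-0.4, -0.7, -1.7]
gripper_width: 0.0557
finger_force: 20.0
```

>>> {"name": "send_rows", "arguments": {
  "rows": [
    [[0, 0, 0], [0, 0, 0.002], 0.6],
    [[0, 0, 0], [0, 0, 0.003], 0.6],
    [[0, 0, 0], [0, 0, 0.003], 0.6]
  ]
}}

```text
clock: 9.8
eef_pos: [0.5072, -0.2788, 0.0437]
orientation: [[0.999, -0.053, -0.0], [-0.053, -0.999, 0.0], [-0.0, -0.0, -1.0]]
force: [-0.4, 0.5, -1.7]
gripper_width: 0.0555
finger_force: 20.0
```

>>> {"name": "send_rows", "arguments": {
  "rows": [
    [[0, 0, 0], [0, 0, 0.002], 0.6],
    [[0, 0, 0], [0, 0, 0.003], 0.6],
    [[0, 0, 0], [0, 0, 0.003], 0.6]
  ]
}}

```text
clock: 10.1
eef_pos: [0.5072, -0.2789, 0.0432]
orientation: [[0.999, -0.053, 0.0], [-0.053, -0.999, -0.0], [0.0, 0.0, -1.0]]
force: [-0.3, 0.0, 3.9]
gripper_width: 0.0555
finger_force: 20.0
```

Contact came at exactly the expected height (0.0432), so I open.

>>> {"name": "send_rows", "arguments": {
  "rows": [
    [[0, 0, 0], [0, 0, 0], 0.38],
    [[0, 0, 0], [0, 0, 0], 0.34],
    [[0, 0, 0], [0, 0, 0], 0.28],
    [[0, 0, 0], [0, 0, 0], 0.18],
    [[0, 0, 0], [0, 0, 0], 0.1],
    [[0, 0, 0], [0, 0, 0], 0.1],
    [[0, 0, 0], [0, 0, 0], 0.1]
  ]
}}

```text
clock: 10.8
eef_pos: [0.5072, -0.2788, 0.0428]
orientation: [[0.999, -0.053, -0.0], [-0.053, -0.999, -0.0], [-0.0, 0.0, -1.0]]
force: [0.0, 0.6, -0.1]
gripper_width: 0.0832
finger_force: 0.0
```

>>> {"name": "send_rows", "arguments": {
  "rows": [
    [[0, 0, 0], [0, 0, -0.03], 0.1],
    [[0, 0, 0], [0, 0, -0.08], 0.1],
    [[0, 0, 0], [0, 0, -0.15], 0.1],
    [[0, 0, 0], [0, 0, -0.3], 0.1],
    [[0, 0, 0], [0, 0, -0.45], 0.1],
    [[0, 0, 0], [0, 0, -0.5], 0.1],
    [[0, 0, 0], [0, 0, -0.5], 0.1]
  ]
}}

```text
clock: 11.5
eef_pos: [0.5084, -0.2795, 0.1962]
orientation: [[0.999, -0.053, 0.005], [-0.053, -0.999, -0.002], [0.005, 0.002, -1.0]]
force: [-0.6, 0.4, -0.6]
gripper_width: 0.0838
finger_force: 0.0
```

>>> {"name": "send_rows", "arguments": {
  "rows": [
    [[0, 0, 0], [0, -0.1, 0], 0.1],
    [[0, 0, 0], [0, -0.25, 0], 0.1],
    [[0, 0, 0], [0, -0.4, 0], 0.1],
    [[0, 0, 0], [0, -0.55, 0], 0.1],
    [[0, 0, 0], [0, -0.7, 0], 0.1],
    [[0, 0, 0], [0, -0.8, 0], 0.1],
    [[0, 0, 0], [0, -0.8, 0], 0.1]
  ]
}}

```text
clock: 12.2
eef_pos: [0.5194, -0.0342, 0.1919]
orientation: [[0.999, -0.046, -0.002], [-0.046, -0.999, 0.002], [-0.002, -0.002, -1.0]]
force: [0.4, 0.0, -0.0]
gripper_width: 0.0836
finger_force: 0.0
```

```bash
python3 - <<'E'
from h import *
a=robot.read_camera('side')['img'][270:370,280:400];b=robot.read_camera('top')['img'][150:250,347:467]
cv2.imwrite('pics/f1.png',np.vstack([np.clip(cv2.resize(i,(360,300),interpolation=2)*1.5,0,255).astype(np.uint8) for i in(a,b)]))
E
```

```text
(no output)
```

View pics/f1.png

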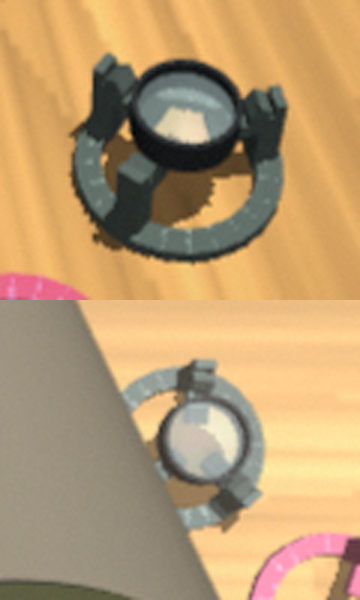

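The lens lies flat inside all three stops, at side crop (187,115) and top crop (205,440). The gripper is clear.

```bash
python3 -c "
from workcell import robot
print(robot.finish_job())"
```

```text
the job is handed in; nothing more can be done
None
```

The larger lens is seated flat between the three stops of the grey stand and released. I never touched the smaller lens, and I handed the job in at about 12 s; no verdict came back.

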